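Draw a feed roller from its slanted stand and hold it level

TASK

The toner bottle stands in the way of the copier feed roller in its slanted stand: first put the bottle down upright on the bench, at least 25 cm from the middle of the stand. Then draw the roller out of the stand, turn it level and keep it raised, every part of it at least 20 cm above the bench, so that its rubber can be inspected; finish while holding it there, still and level, in the gripper. Leave the mug, staple carton, screwdriver and ream of paper where they are.

Things in the scene. Friction and masses are not known exactly. Their poses are not given: they have to be found in the camera images.
- stand: Fixed roller stand: dark steel base plate 170 x 100 x 12 mm with a white square plastic sleeve, 35 x 35 mm outside, sloping up at 40 degrees above level towards the stand's own -x. Bore 23 x 23 mm, 85 mm deep along the slope, closed at the low end (its centre at (60, 0, 30) mm), open at the high end. Origin: centre of the base's underside, z up.
- stand_mouth (a point): Centre of the bore's open upper end, 85 mm above the bench.
- roller: Copier feed roller, 185 mm long, 0.14-0.28 kg. Origin: centre of its low end face; z runs along its axis to the gear end: steel end (0-20 mm) and black rubber (20-155 mm), both 20 mm in diameter; white gear 28 mm wide (160-172 mm); 9 mm shaft to 185 mm. Centre of mass at about 77 mm. Starts loose in the bore (1.5 mm play), first 85 mm inside, 40 degrees above level; slides out along +z.
- roller_grip (a point): Point on the roller's axis 120 mm from its origin, the middle of the rubber that sticks out of the stand; about 107 mm above the bench at the start.
- roller_gear_end (a point): Tip of the roller's shaft beyond the gear, 185 mm from its origin, on its axis.
- toner_bottle: Closed upright toner bottle, 0.28 to 0.42 kg: white cylinder 56 mm in diameter up to 172 mm, tapering to 32 mm at 184 mm, then a black cap 36 mm in diameter from 184 to 210 mm. Stands on the bench in front of the roller's gear end. Origin: centre of its underside; z up along its axis.
- staple_carton: Bystander: cardboard carton 60 x 90 x 50 mm (x, y, z). Origin: centre of its underside.
- mug: Bystander: white mug 80 mm in diameter, 90 mm high, handle towards its +y (reaching about 75 mm from its axis). Origin: centre of its underside.
- screwdriver: Bystander: screwdriver about 200 mm long lying along its own x, handle to -x. Origin: below its middle, on the bench.
- paper_ream: Bystander: ream of white paper 210 x 297 x 50 mm (x, y, z), lying flat. Origin: centre of its underside.
Mind the look-alikes: they are no part of the job. Leave any blue or yellow look-alike of the stand alone.

How it is judged (in metres and radians):
On the way, in this order (a step that is already met when the one before it is completed fails the run):
1. the toner bottle stands upright on the bench, let go, away from the stand (horizontal distance between toner_bottle and stand above 0.24 m and angle between toner_bottle's own z axis and vertical below 0.12 rad and height (world z) of toner_bottle below 0.008 m and linear speed of toner_bottle below 0.03 m/s and contact force between the fingers and toner_bottle below 0.1 N), for 0.2 s.
2. the roller is out of the stand's bore, held in the fingers (distance between roller and stand_mouth above 0.015 m and z of roller in the frame of stand above 0.088 m and contact force between the fingers and roller above 0.5 N and contact force between roller and stand below 0.05 N and contact force between roller and toner_bottle below 0.05 N), for 0.1 s.
3. the roller is level and raised (angle between roller's own z axis and vertical between 1.43 and 1.71 rad and height (world z) of each of roller, roller_gear_end above 0.18 m and contact force between the fingers and roller above 0.5 N and contact force between roller and stand below 0.05 N and contact force between roller and toner_bottle below 0.05 N), for 0.2 s.
At the end, for the whole second after the job is handed in: The roller is held by the fingers alone, level within 8 degrees, both ends more than 18 cm above the bench, still; the toner bottle stands upright, let go, on the bench, its axis more than 24 cm from the middle of the stand (all of step 1 and all of step 3 and linear speed of roller below 0.03 m/s and angular speed of roller below 0.2 rad/s); the arm keeps its last pose, push and grip.
It fails at once if the toner bottle is tipped over (angle between toner_bottle's own z axis and vertical above 0.7 rad).
It fails at once if the staple carton is moved by more than 3 cm (distance of staple_carton from where it was at the start of the episode above 0.03 m).
It fails at once if the mug is moved by more than 3 cm (distance of mug from where it was at the start of the episode above 0.03 m).
It fails at once if the screwdriver is moved by more than 3 cm (distance of screwdriver from where it was at the start of the episode above 0.03 m).
It fails at once if the paper ream is moved by more than 3 cm (distance of paper_ream from where it was at the start of the episode above 0.03 m).
It also fails if it takes over 54 s, if anything falls off the work surface, if the arm or the gripper's body presses on something with over 40 N, if the wrist force passes 120 N, or if a joint passes its speed limit or range.

ROBOT

A 7-joint arm with a two-finger parallel gripper is mounted at the origin on the work surface. World frame = base frame: x ahead of the robot, y to its left, z up, the work surface at z = 0. Lengths are in m, angles in degrees, forces in N, time in s.
With the tool pointing down it reaches from about 0.425 to 0.875 m from the base axis. Payload 4.7 kg.
Tool frame: the origin (TCP) lies midway between the tips of the shut fingers; the grasp point (between the pads) lies env.grip_point_offset behind it (env.grip_point_offset is the distance from the TCP to the grasp point, in m); x points along the fingers, y is the direction in which the jaws open and shut, and the axes are right-handed (so a half turn about x gives the same grasp; the last joint's range is limited). The gripper opens to 87 mm and grips with 3 to 60 N. Pads are 19 mm wide; open, the fingers measure 117 mm over their backs; the gripper's body (75 mm by 190 mm) begins 51 mm behind the grasp point.
Start: joints at [-74.135, 18.392, -4.016, 83.108, 1.295, 78.541, -3.26], TCP at [0.169, 0.628, 0.223] pointing down, gripper open.
Joint ranges: [-163.93, 163.93], [-17.29, 119.83], [-79.2, 71.16], [3.27, 140.29], [-89.18, 269.18], [5.43, 117.66], [-154.24, 154.24]. Speed limits (degrees/s): [147.25, 147.25, 180, 180, 180, 180, 180].

INTERFACE

Orientations are given as [roll, pitch, yaw] about the fixed x, y, z axes, in that order (R = Rz(yaw) Ry(pitch) Rx(roll)).
In Python, from cell import readout, read_camera, camera_params, sign_off, spot_in, pinpoint, env gives the robot as it stands.
- The arm moves only by the shell command python3 -m pendant 'ROWS' [OPENING] [FORCE]. ROWS is a JSON object of lists of equal length, an entry for each row: "xyz": the shift along the world's x, y, z in m, a list of three; "turn": the turn about the world's z in rad. A call has 1 to 10 rows; each row shifts and turns the pose as measured when the row begins; what a row does not reach is not made up. A row lasts 1/8 s, in which the tool goes at most 62.5 mm and 10.7 degrees, less where a joint would pass 70% of its speed; a pose out of reach is approached as far as the arm can. A call is refused whole if a number of a shift passes 0.0625 or a number of a turn 0.188, either way. A call with a gripper value outside its range is refused whole. OPENING is the opening, from 0 (shut) to 1 (fully open), set as the call begins (- or left out, the last holds). The fingers move at their own pace and stop on an object; FORCE is the grip in N (left out, the last holds). Time passes only in rows, so rows that do not move let the fingers close. It gives the time, the measured TCP pose, the force and the opening at its end, in the units of the state.
- readout.get_obs(): the state, without advancing time (a new reading comes with each control period).
- read_camera(name): name is "scene" or "top"; returns the picture (400x640x3 uint8, red, green, blue); there is no depth.
- camera_params(name): a dict with "fx", "fy", "cx", "cy" (pixels), "rvec" (rotation vector, rad) and "tvec" (3), from world to camera coordinates, as OpenCV has them. Camera axes: x right, y down, z forward; pixel columns grow to the right and rows downward; lengths in m; the calibration is good to about 2 mm. A picture is of the moment at which its call begins. camera_params takes no time and is no camera call.
- sign_off(): hands the job in, once; it reports no verdict.
Trained networks look in the newest picture that a camera, given by its name, has taken for a name from the list of things; names that differ only in an ending like _2 or _b are one class to them, and where a whole thing is asked for, a point or a joint stands for the part that bears it (a point fixed in the world has none). Each returns a list of dicts, best first, with "score" (0 to 1); they miss things now and then, are a little off and sometimes report something else, mostly with a low value. They report only what shows in the picture. A call takes as long as a camera call. They do not tell look-alikes from the thing itself.
- spot_in(camera, name): "at" ([x, y, z] in m, in the coordinates of the camera as it stood for that picture, good to about 4 mm: the middle of the surface that is visible of it).
- pinpoint(camera, name): "at" ([x, y, z] in m, in the coordinates of the camera as it stood for that picture, good to about 4 mm: a listed point, or the origin of a listed thing).
The state is a dict: "time_s": time; "qpos": joint angles; "joint_velocities": joint speeds; "effort": joint torques, N m; "tool_pos": TCP position; "tool_rot": TCP orientation; "force": force on the tool from outside, world axes, zero at the start; "wrist_torque": the same for the moment, N m; "grip_width": finger opening in m.
Only numpy, scipy, OpenCV 4.12 (cv2) and the standard library are available. Lean on these libraries where they do the work, as an engineer would, in place of code of your own. Each camera call takes 0.05 s, during which the arm holds its last target.

## Working session

There is one attempt and no reset: what is moved stays moved. The work goes in short steps, Python scripts to look and compute and a shell command to move; the robot and the scene stay as the last step left them, time stands still between calls to the robot, and variables do not carry over. Pictures are saved under pics/ and viewed, and the job is handed in when it is done.

```bash
ls; mkdir -p pics
python3 - <<'E'
from cell import *
import cv2
o=readout.get_obs(); print(o, env.grip_point_offset)
for c in("scene","top"):
    p=camera_params(c); print(c,p)
    cv2.imwrite(f"pics/{c}0.png",read_camera(c)[:,:,::-1])
E
```

```text
pics
{'time_s': 0.0, 'qpos': array([-74.13495293,  18.4379761 ,  -4.01499754,  83.17618137,
         1.29522577,  78.54099348,  -3.25929875]), 'joint_velocities': array([-0.06128447,  0.1461488 ,  0.00686748,  0.01963318,  0.04488999,
       -0.02673241,  0.02581919]), 'effort': array([ 9.98440737e-04, -4.91306984e+01, -4.03451370e-01, -3.12521625e+01,
       -6.40251744e-02,  4.38611617e-02,  1.82257322e-04]), 'tool_pos': array([0.16876865, 0.62712204, 0.22146252]), 'tool_rot': array([ -86.74722706,   89.88992769, -101.8022566 ]), 'force': array([0.3646015 , 0.73118117, 0.67781581]), 'wrist_torque': array([-0.03365366, -0.00870033, -0.06325865]), 'grip_width': 0.08688199283056909} 0.0187
scene {'fx': 420.5642564834556, 'fy': 420.5642564834556, 'cx': 321.2745242673463, 'cy': 198.900342913507, 'rvec': array([ 2.15510217,  0.81513522, -0.36110841]), 'tvec': array([-0.45408871, -0.12686834,  1.5482123 ])}
top {'fx': 380.1027840095445, 'fy': 380.1027840095445, 'cx': 315.2537948967326, 'cy': 199.25330028631024, 'rvec': array([ 2.14733702, -2.13136437,  0.14854373]), 'tvec': array([0.05572622, 0.53888575, 1.18229749])}
```

View pics/scene0.png

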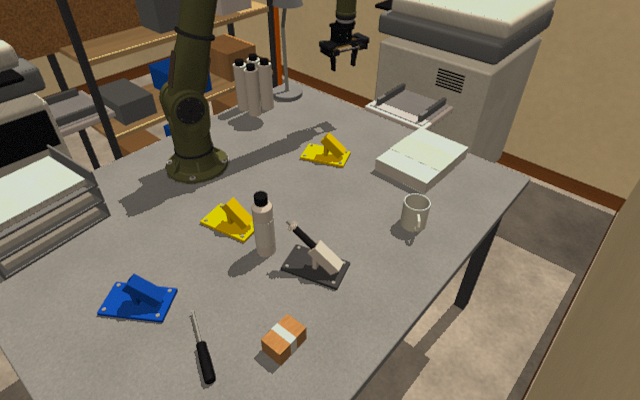

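View pics/top0.png

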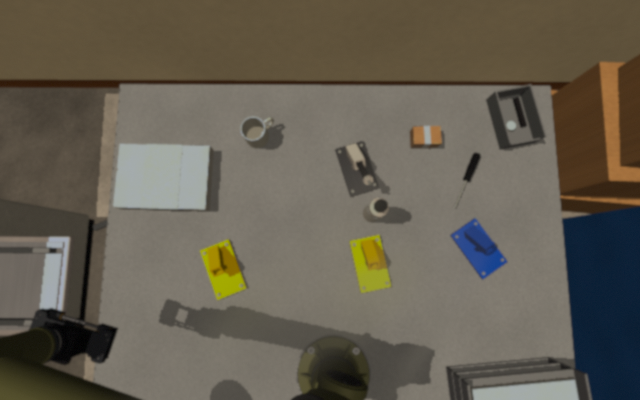

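```bash
cat > h.py <<'E'
from cell import *
import cv2, numpy as np
def w(c,p):
    k=camera_params(c); R=cv2.Rodrigues(k["rvec"])[0]; return R.T@(np.array(p)-k["tvec"])
def px(c,P):
    k=camera_params(c); K=np.array([[k["fx"],0,k["cx"]],[0,k["fy"],k["cy"]],[0,0,1]])
    return cv2.projectPoints(np.array(P,float).reshape(-1,3),k["rvec"],k["tvec"],K,None)[0].reshape(-1,2)
def find(c,n,f=pinpoint,k=4):
    for d in f(c,n)[:k]:
        P=w(c,d["at"]); print(c,n,round(d["score"],2),P.round(3),px(c,P).round(0)[0])
E
python3 - <<'E'
from h import *
for c in("scene","top"):
    read_camera(c)
    for n in "stand stand_mouth roller roller_grip roller_gear_end toner_bottle staple_carton mug screwdriver paper_ream".split(): find(c,n)
E
```

```text
scene stand 0.8 [ 0.39  -0.465  0.006] [140. 301.]
scene stand 0.78 [ 0.648 -0.078  0.002] [315. 267.]
scene stand 0.72 [0.311 0.355 0.001] [325. 156.]
scene stand 0.67 [ 0.335 -0.124  0.   ] [230. 224.]
scene stand_mouth 0.95 [ 0.331 -0.125  0.086] [226. 203.]
scene stand_mouth 0.91 [0.307 0.348 0.088] [323. 136.]
scene stand_mouth 0.7 [ 0.383 -0.473  0.081] [128. 283.]
scene stand_mouth 0.64 [ 0.646 -0.079  0.083] [314. 247.]
scene roller_grip 0.56 [ 0.615 -0.086  0.109] [304. 236.]
scene roller_gear_end 0.54 [ 0.571 -0.106  0.149] [286. 221.]
scene toner_bottle 0.8 [ 0.497 -0.126 -0.002] [266. 251.]
scene staple_carton 0.91 [ 0.749 -0.306  0.005] [283. 343.]
scene screwdriver 0.89 [ 0.605 -0.436  0.008] [200. 343.]
scene screwdriver 0.63 [ 0.567 -0.104  0.149] [286. 220.]
scene paper_ream 0.93 [0.608 0.559 0.003] [421. 163.]
top stand 0.73 [ 0.647 -0.079  0.005] [357. 169.]
top stand 0.73 [0.315 0.359 0.001] [223. 269.]
top stand 0.7 [ 0.338 -0.119  0.001] [370. 263.]
top stand 0.56 [ 0.39  -0.47   0.003] [478. 247.]
top stand_mouth 0.95 [ 0.385 -0.469  0.088] [490. 248.]
top stand_mouth 0.93 [0.312 0.356 0.082] [217. 270.]
top stand_mouth 0.73 [ 0.644 -0.079  0.089] [360. 164.]
top stand_mouth 0.65 [ 0.333 -0.12   0.088] [374. 265.]
top roller 0.48 [ 0.704 -0.06   0.03 ] [352. 150.]
top roller 0.34 [ 0.614 -0.437 -0.001] [464. 180.]
top roller_grip 0.7 [ 0.494 -0.126  0.003] [372. 215.]
top roller_grip 0.55 [ 0.619 -0.09   0.108] [364. 170.]
top roller_gear_end 0.73 [ 0.567 -0.102  0.151] [370. 184.]
top toner_bottle 0.98 [ 0.493 -0.126  0.003] [372. 215.]
top staple_carton 0.62 [ 0.758 -0.299  0.003] [422. 137.]
top mug 0.66 [ 0.761  0.261 -0.002] [257. 136.]
top screwdriver 0.74 [ 0.61  -0.436 -0.004] [464. 181.]
top paper_ream 0.57 [0.61  0.558 0.004] [167. 179.]
```

Candidates for the stand, by scene pixel:
- (315,267): dark base with a white sleeve and the roller in it. This is the real one.
- (230,224) and (325,156): yellow look-alikes.
- (140,301): blue look-alike.

For the bottle, the candidates are (264,225) on the bench in front of the gear, and the white bottles at the back at (253,85), which are decoys. I'll check the choice in a close crop.

Run:
```python
from h import *
im=cv2.imread("pics/scene0.png")[170:300,180:370]
cv2.imwrite("pics/crop0.png",cv2.resize(im,None,fx=4,fy=4,interpolation=cv2.INTER_CUBIC))
from scipy.spatial.transform import Rotation as R
o=readout.get_obs(); M=R.from_euler("xyz",o["tool_rot"],degrees=True).as_matrix()
print(M.round(3),"jaw heading",np.degrees(np.arctan2(M[1,1],M[0,1])))
s=np.array([.647,-.0785]);a=np.radians(197.6);u=np.array([np.cos(a)*np.cos(np.radians(40)),np.sin(a)*np.cos(np.radians(40)),np.sin(np.radians(40))])
o0=np.array([.647-.06*np.cos(a),-.0785-.06*np.sin(a),.03])
print([ (o0+u*t).round(3) for t in(0,.085,.12,.185)],px("scene",[o0+u*.12,o0+u*.185,[.494,-.126,0],[.494,-.126,.21]]).round(0),px("top",[o0+u*.12,o0+u*.185,[.494,-.126,0],[.494,-.126,.21]]).round(0))
```

```text
[[ 0.     0.26   0.966]
 [ 0.     0.966 -0.26 ]
 [-1.     0.     0.   ]] jaw heading 74.94534840822122
[array([ 0.704, -0.06 ,  0.03 ]), array([ 0.642, -0.08 ,  0.085]), array([ 0.617, -0.088,  0.107]), array([ 0.569, -0.103,  0.149])] [[304. 237.]
 [287. 220.]
 [265. 250.]
 [259. 195.]] [[363. 171.]
 [370. 184.]
 [372. 215.]
 [382. 207.]]
```

View pics/crop0.png

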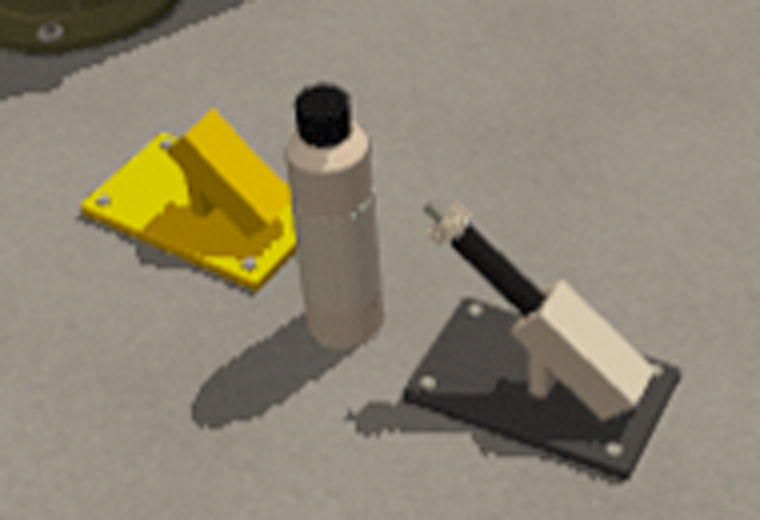

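The crop confirms it. The bottle in front, with its cap at about (261,199), and the dark stand with the white sleeve and roller at (304,237) are the real ones. The projections agree with the picture. Moving round to the bottle.

```bash
python3 -m pendant '{"xyz":[[0.045,-0.036,0.01],[0.045,-0.036,0.01],[0.045,-0.036,0.01],[0.045,-0.036,0.01],[0.045,-0.036,0.005],[0.045,-0.036,0],[0.02,-0.055,0],[0.02,-0.055,0],[0.02,-0.055,0],[0.02,-0.055,0]],"turn":[-0.14,-0.14,-0.14,-0.14,-0.14,-0.14,-0.14,-0.14,-0.14,-0.14]}' 1 30
```

```text
time_s: 2.45
tool_pos: [0.5233, 0.1816, 0.2694]
tool_rot: [140.7, 89.6, 43.4]
force: [-0.2, 1.2, 0.9]
grip_width: 0.0874
```

```bash
python3 -m pendant '{"xyz":[[0.0,-0.055,0],[0.0,-0.055,0],[0,-0.055,0],[-0.01,-0.055,0],[-0.01,-0.05,0],[-0.01,-0.035,0],[0,0,0]],"turn":[-0.16,-0.16,-0.16,-0.16,-0.16,-0.16,-0.14]}'
python3 - <<'E'
from h import *
read_camera("top");find("top","toner_bottle");print(readout.get_obs()["tool_pos"])
im=read_camera("scene");cv2.imwrite("pics/s1.png",im[:,:,::-1])
E
```

```text
time_s: 3.32
tool_pos: [0.4917, -0.1409, 0.2713]
tool_rot: [140.6, 89.2, -22.4]
force: [-0.1, 1.3, 0.2]
grip_width: 0.0871
top toner_bottle 0.5 [ 0.569 -0.101  0.15 ] [370. 184.]
[ 0.49259107 -0.13774008  0.27102722]
```

View pics/s1.png

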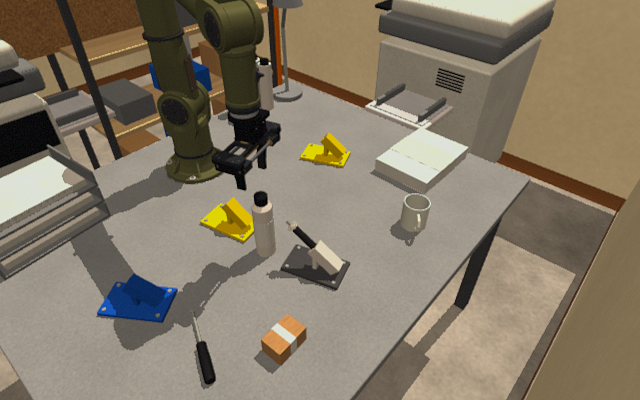

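The gripper is over the bottle, with the fingertips near (240,185) and (263,168). Centring, then lowering onto the cap.

```bash
python3 -m pendant '{"xyz":[[0.002,0.012,0],[0,0,0],[0,0,-0.03],[0,0,-0.03]],"turn":[0,0,0,0]}'
python3 - <<'E'
from h import *
im=read_camera("scene");print(readout.get_obs()["tool_pos"])
cv2.imwrite("pics/s2.png",cv2.resize(im[120:280,180:370,::-1],None,fx=4,fy=3.7))
E
```

```text
time_s: 3.98
tool_pos: [0.4977, -0.1205, 0.2117]
tool_rot: [147.8, 89.0, -13.8]
force: [0.2, -0.1, 0.1]
grip_width: 0.0868
[ 0.49532881 -0.12009892  0.20777876]
```

View pics/s2.png

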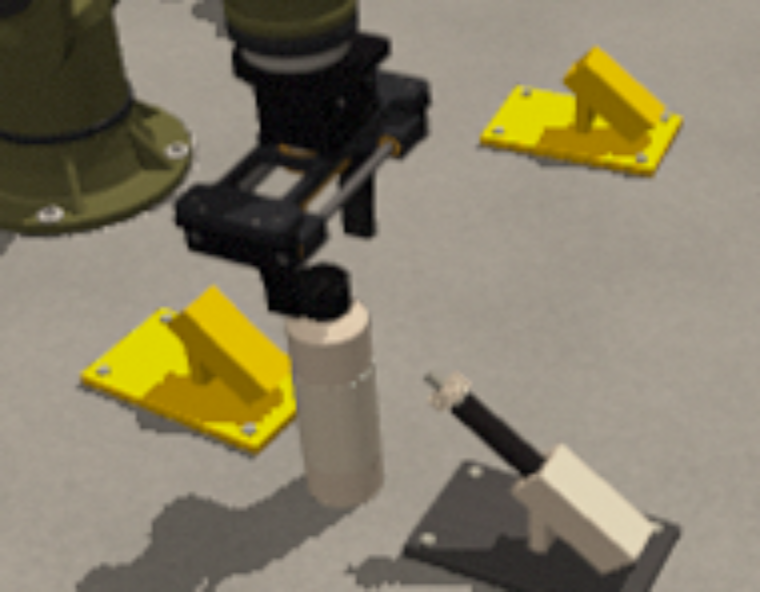

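```bash
python3 -m pendant '{"xyz":[[-0.001,-0.005,-0.01],[0,0,-0.009],[0,0,0]],"turn":[0,0,0]}' ; python3 -m pendant '{"xyz":[[0,0,0],[0,0,0],[0,0,0],[0,0,0],[0,0,0]],"turn":[0,0,0,0,0]}' 0 40
```

```text
time_s: 4.4
tool_pos: [0.4949, -0.125, 0.1887]
tool_rot: [137.5, 89.3, -24.0]
force: [0.1, 0.5, 0.3]
grip_width: 0.087
time_s: 5.03
tool_pos: [0.4962, -0.1252, 0.1907]
tool_rot: [143.5, 89.1, -17.9]
force: [0.1, 0.1, 0.2]
grip_width: 0.0453
```

```bash
python3 -m pendant '{"xyz":[[0,0,0],[0,0,0],[0,0,0]],"turn":[0,0,0]}' ; python3 -m pendant '{"xyz":[[0,0,0.02],[0,0,0.02]],"turn":[0,0]}'
python3 - <<'E'
from h import *
im=read_camera("scene");print(readout.get_obs()["tool_pos"])
cv2.imwrite("pics/s3.png",cv2.resize(im[120:280,180:370,::-1],None,fx=4,fy=3.7))
E
```

```text
time_s: 5.4
tool_pos: [0.4962, -0.1249, 0.1907]
tool_rot: [144.5, 89.1, -16.8]
force: [0.7, 1.3, -0.4]
grip_width: 0.0349
time_s: 5.65
tool_pos: [0.4937, -0.1246, 0.2285]
tool_rot: [129.3, 89.5, -32.1]
force: [-0.1, -0.0, -3.1]
grip_width: 0.0351
[ 0.49491583 -0.12488184  0.23104973]
```

View pics/s3.png

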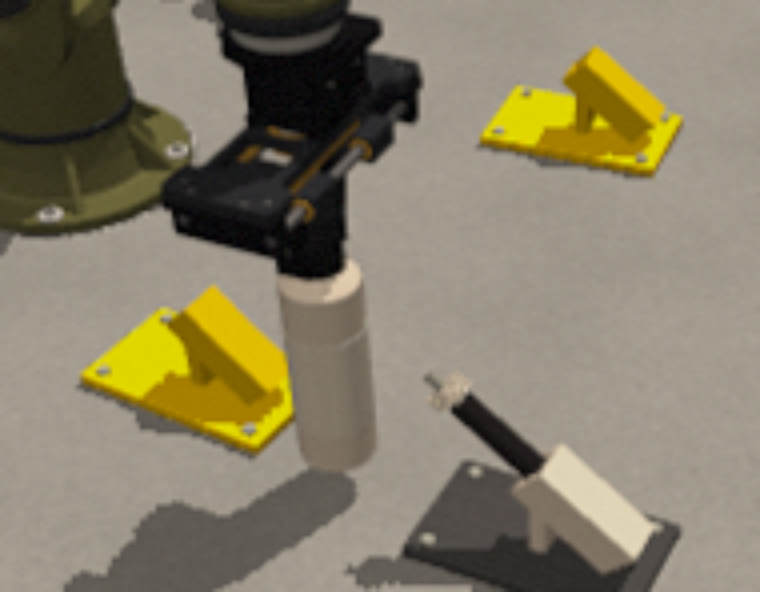

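The bottle hangs upright and clear of the bench (force −3.1 N). Carrying it to about (0.445,−0.29), 0.29 m from the stand.

```bash
python3 -m pendant '{"xyz":[[-0.005,-0.015,0],[-0.01,-0.03,0],[-0.01,-0.035,0],[-0.01,-0.035,0],[-0.01,-0.03,0],[-0.005,-0.015,0],[0,0,0],[0,0,0],[0,0,0]],"turn":[0,0,0,0,0,0,0,0,0]}'; python3 -m pendant '{"xyz":[[0,0,-0.01],[0,0,-0.01],[0,0,0],[0,0,0]],"turn":[0,0,0,0]}'
```

```text
time_s: 6.82
tool_pos: [0.4337, -0.2941, 0.2224]
tool_rot: [46.5, 89.7, -115.1]
force: [0.6, 0.1, -3.0]
grip_width: 0.035
time_s: 7.32
tool_pos: [0.4343, -0.2919, 0.2003]
tool_rot: [31.0, 89.7, -130.5]
force: [-0.5, 1.5, -4.1]
grip_width: 0.0349
```

```bash
python3 -m pendant '{"xyz":[[0,0,-0.005],[0,0,-0.002],[0,0,-0.001],[0,0,0]],"turn":[0,0,0,0]}'
python3 - <<'E'
from h import *
im=read_camera("scene");print(readout.get_obs()["tool_pos"],readout.get_obs()["force"])
cv2.imwrite("pics/s4.png",cv2.resize(im[150:310,100:290,::-1],None,fx=4,fy=3.7))
E
```

```text
time_s: 7.82
tool_pos: [0.4346, -0.2921, 0.1922]
tool_rot: [40.9, 89.7, -120.5]
force: [-0.0, 0.5, -3.4]
grip_width: 0.0351
[ 0.43464358 -0.29215237  0.19222833] [ 0.15912206  0.42867482 -3.38658494]
```

View pics/s4.png

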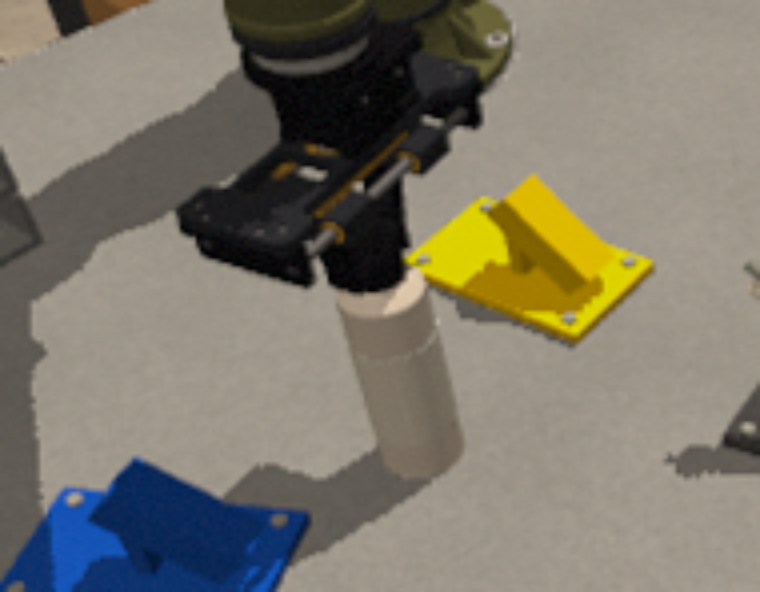

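Run:
```python
from h import *
for c in("scene","top"): print(px(c,[[.4346,-.2921,0.001],[.4346,-.2921,.172],[.4346,-.2921,.1]]).round(1))
p=px("scene",[[.4346,-.2921,0.001],[.4346,-.2921,.172]]);print((p-[100,150])*[4,3.7])
im=read_camera("top");find("top","toner_bottle");find("scene","toner_bottle")
```

```text
[[206.  271.9]
 [194.6 227.7]
 [199.7 247.4]]
[[422.7 233.2]
 [439.1 229.5]
 [431.6 231.2]]
[[424.06109693 451.14273554]
 [378.48902065 287.47934045]]
top toner_bottle 0.53 [ 0.428 -0.292  0.004] [423. 235.]
top toner_bottle 0.17 [0.608 0.56  0.005] [166. 179.]
```

The bottle's axis in the crop runs from (380,288) to (423,455) and matches the projected vertical, so it is upright. Setting it down.

```bash
python3 -m pendant '{"xyz":[[0,0,-0.002],[0,0,-0.001],[0,0,0]],"turn":[0,0,0]}';python3 -m pendant '{"xyz":[[0,0,0],[0,0,0],[0,0,0],[0,0,0]],"turn":[0,0,0,0]}' 1
```

```text
time_s: 8.4
tool_pos: [0.4356, -0.2924, 0.1912]
tool_rot: [78.0, 89.8, -83.4]
force: [-0.3, 0.9, -2.8]
grip_width: 0.0355
time_s: 8.9
tool_pos: [0.4362, -0.2929, 0.1914]
tool_rot: [91.7, 89.7, -69.7]
force: [-0.8, -0.1, 0.0]
grip_width: 0.0671
```

```bash
python3 -m pendant '{"xyz":[[0,0,0],[0,0,0],[0,0,0.04],[0,0,0.05]],"turn":[0,0,0,0]}'
python3 - <<'E'
from h import *
im=read_camera("scene");print(readout.get_obs()["tool_pos"])
find("scene","toner_bottle"); 
read_camera("top");find("top","toner_bottle");find("top","roller_grip");find("top","roller_gear_end");find("scene","roller_grip");find("scene","roller_gear_end")
cv2.imwrite("pics/s5.png",im[:,:,::-1])
E
```

```text
time_s: 9.4
tool_pos: [0.4338, -0.2914, 0.2798]
tool_rot: [7.1, 89.6, -154.3]
force: [0.6, 0.0, -0.5]
grip_width: 0.0868
[ 0.4365996  -0.29326001  0.28667826]
scene toner_bottle 0.96 [ 0.432 -0.292  0.002] [206. 271.]
scene toner_bottle 0.18 [ 0.747 -0.306  0.004] [282. 343.]
top toner_bottle 0.74 [ 0.433 -0.289  0.001] [422. 234.]
top roller_grip 0.75 [ 0.62  -0.087  0.109] [363. 170.]
top roller_grip 0.72 [ 0.57  -0.103  0.15 ] [370. 183.]
top roller_gear_end 0.5 [ 0.569 -0.1    0.149] [369. 184.]
top roller_gear_end 0.26 [ 0.648 -0.077  0.003] [356. 169.]
scene roller_grip 0.54 [ 0.614 -0.085  0.108] [304. 236.]
scene roller_gear_end 0.76 [ 0.569 -0.106  0.15 ] [286. 221.]
```

View pics/s5.png

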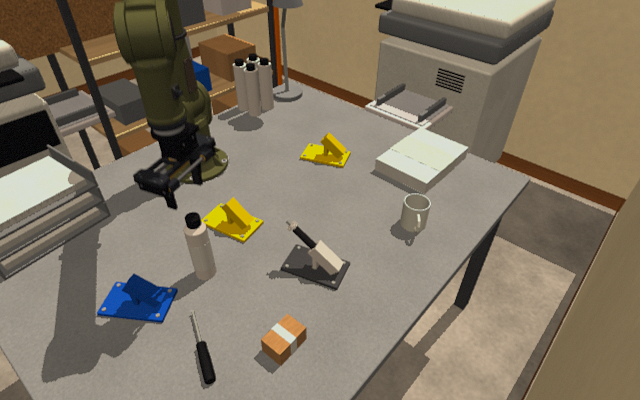

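The bottle at (203,250) is upright and free, and 0.30 m from the stand. Going to the roller.

```bash
python3 -m pendant '{"xyz":[[0.03,0.034,0],[0.03,0.034,0],[0.03,0.034,-0.01],[0.03,0.034,-0.02],[0.03,0.034,-0.02],[0.025,0.03,-0.02],[0,0,0],[0,0,0]],"turn":[-0.01,0,0,0,0,0,0,0]}'
```

```text
time_s: 10.8
tool_pos: [0.6087, -0.0853, 0.1976]
tool_rot: [-8.4, 89.0, -170.7]
force: [-0.4, -0.4, -0.2]
grip_width: 0.0871
```

```bash
python3 -m pendant '{"xyz":[[0.008,-0.002,0],[0,0,0],[0,0,-0.02],[0,0,-0.02]],"turn":[0,0,0,0]}'
python3 - <<'E'
from h import *
im=read_camera("scene");print(readout.get_obs()["tool_pos"])
cv2.imwrite("pics/s6.png",cv2.resize(im[150:300,220:400,::-1],None,fx=4,fy=4))
im=read_camera("top")
cv2.imwrite("pics/t6.png",cv2.resize(im[100:250,280:460,::-1],None,fx=4,fy=4))
E
```

```text
time_s: 11.3
tool_pos: [0.6174, -0.0914, 0.1585]
tool_rot: [-4.6, 89.3, -167.1]
force: [-0.3, -0.1, -0.6]
grip_width: 0.0871
[ 0.61566435 -0.09123526  0.15560629]
```

View pics/s6.png

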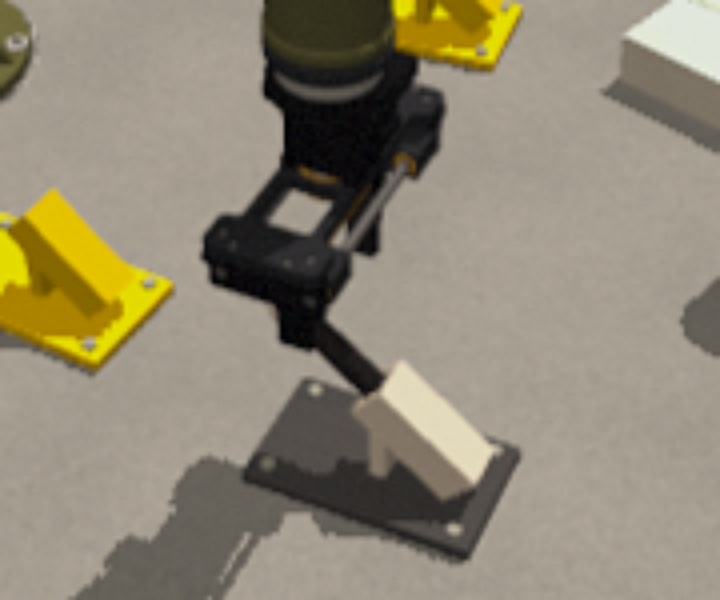

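View pics/t6.png

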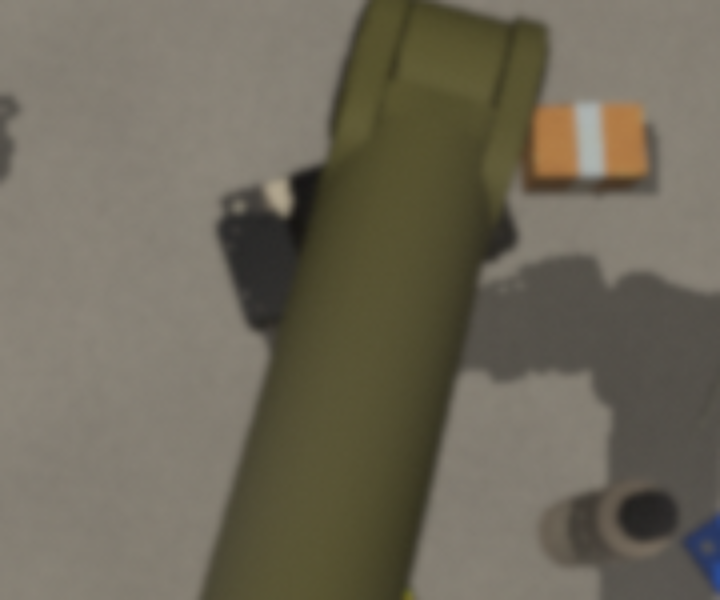

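The fingers straddle the roller: near fingertip at crop (295,330), far one at (368,245), with the rubber visible between them and the sleeve. Lowering and closing.

```bash
python3 -m pendant '{"xyz":[[0.001,0.003,-0.025],[0,0,-0.02],[0,0,-0.015],[0,0,0],[0,0,0]],"turn":[0,0,0,0,0]}'
```

```text
time_s: 12.02
tool_pos: [0.617, -0.0892, 0.0955]
tool_rot: [-6.2, 89.1, -168.9]
force: [-0.6, 1.2, 0.2]
grip_width: 0.0875
```

```bash
python3 -m pendant '{"xyz":[[0,0.001,-0.002],[0,0,0],[0,0,0],[0,0,0],[0,0,0],[0,0,0],[0,0,0],[0,0,0],[0,0,0],[0,0,0]],"turn":[0,0,0,0,0,0,0,0,0,0]}' 0 40
```

```text
time_s: 13.28
tool_pos: [0.6183, -0.088, 0.0955]
tool_rot: [-5.3, 89.3, -168.0]
force: [-0.0, 0.9, 0.6]
grip_width: 0.0192
```

```bash
python3 -m pendant '{"xyz":[[-0.0073,-0.0023,0.0064],[-0.0073,-0.0023,0.0064],[-0.011,-0.0035,0.0097],[-0.011,-0.0035,0.0097]],"turn":[0,0,0,0]}'
python3 - <<'E'
from h import *
im=read_camera("scene");print(readout.get_obs()["tool_pos"],readout.get_obs()["force"])
cv2.imwrite("pics/s7.png",cv2.resize(im[130:300,200:380,::-1],None,fx=3.5,fy=3.5))
E
```

```text
time_s: 13.78
tool_pos: [0.5797, -0.0999, 0.1288]
tool_rot: [-4.9, 89.3, -167.5]
force: [1.8, 0.7, -1.5]
grip_width: 0.0188
[ 0.57878529 -0.10104394  0.13019336] [-0.94018097  0.43764108 -0.53297803]
```

View pics/s7.png

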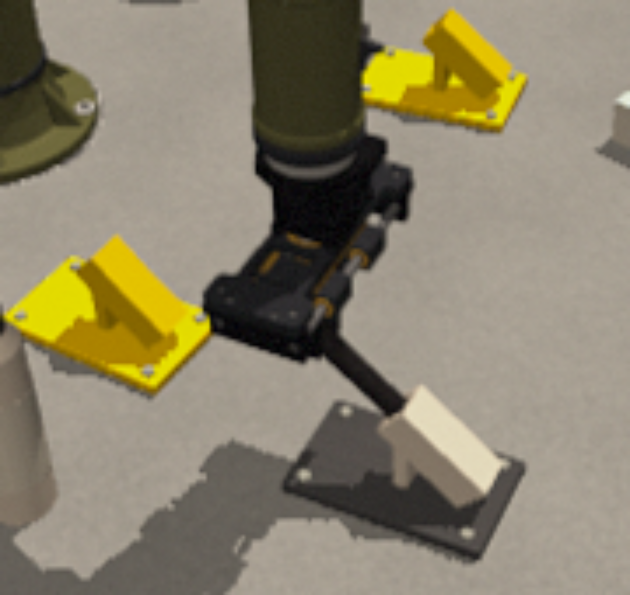

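It's sliding out along the bore line, with more rubber showing at crop (370,375). Continuing to 115 mm.

```bash
python3 -m pendant '{"xyz":[[-0.0146,-0.0046,0.0129],[-0.0146,-0.0046,0.0129],[-0.0146,-0.0046,0.0129],[-0.011,-0.0035,0.012],[0,0,0.02],[0,0,0.02],[0,0,0],[0,0,0]],"turn":[0,0,0,0,0,0,0,0]}'
python3 - <<'E'
from h import *
im=read_camera("scene");print(readout.get_obs()["tool_pos"],readout.get_obs()["force"])
cv2.imwrite("pics/s8.png",cv2.resize(im[90:290,180:380,::-1],None,fx=3,fy=3))
find("scene","roller");find("scene","roller_gear_end")
E
```

```text
time_s: 14.82
tool_pos: [0.5139, -0.1221, 0.2227]
tool_rot: [-18.9, 88.9, 178.1]
force: [0.7, 0.3, -2.4]
grip_width: 0.0193
[ 0.51398095 -0.12221399  0.22269567] [-0.59263897 -0.16847943 -2.05495808]
scene roller 0.54 [ 0.602 -0.097  0.156] [297. 223.]
```

View pics/s8.png

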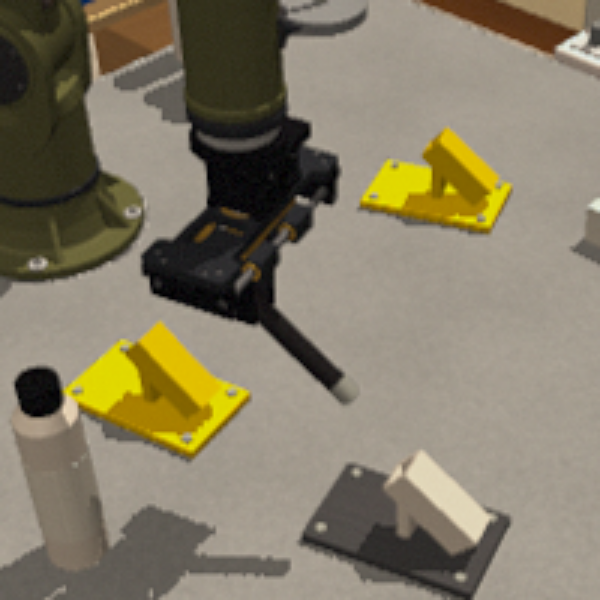

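The roller is out and held, its steel end at crop (346,390), still about 40° inclined. The tool can only yaw, so I'll level it by laying it on clear bench. The low end goes down first and the roller pivots in the pads; then I'll regrip at the centre of mass and lift.

```bash
python3 -m pendant '{"xyz":[[0,0.025,0],[0,0.045,0],[0.002,0.05,0],[0.002,0.05,0],[0.002,0.05,0],[0,0.04,0],[0,0.02,0],[0,0,-0.01],[0,0,-0.03],[0,0,-0.03]],"turn":[0,0,0,0,0,0,0,0,0,0]}';  python3 -m pendant '{"xyz":[[0,0,-0.025],[0,0,-0.02],[0,0,0],[0,0,0]],"turn":[0,0,0,0]}' - 25
python3 - <<'E'
from h import *
im=read_camera("scene");print(readout.get_obs()["tool_pos"],readout.get_obs()["force"])
cv2.imwrite("pics/s9.png",cv2.resize(im[70:270,230:430,::-1],None,fx=3,fy=3))
find("scene","roller");find("scene","roller_gear_end")
E
```

```text
time_s: 16.23
tool_pos: [0.5184, 0.1593, 0.1462]
tool_rot: [-2.8, 88.6, -166.3]
force: [0.2, -0.3, -2.3]
grip_width: 0.019
time_s: 16.73
tool_pos: [0.5169, 0.1476, 0.096]
tool_rot: [8.1, 88.2, -156.1]
force: [-0.0, -0.4, -2.5]
grip_width: 0.0193
[0.51683214 0.14749088 0.0960735 ] [-0.78416508 -0.47035424 -2.54949141]
scene roller 0.79 [0.604 0.172 0.031] [357. 208.]
```

View pics/s9.png

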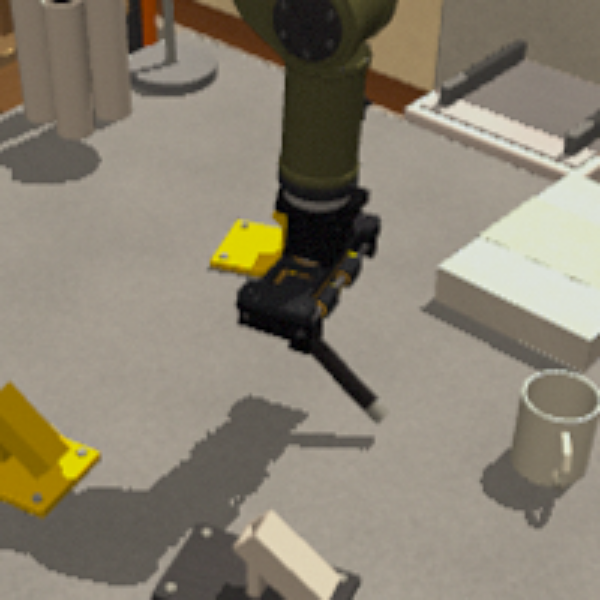

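```bash
python3 -m pendant '{"xyz":[[0,0,-0.01],[0,0,-0.008],[0,0,-0.005],[0,0,0]],"turn":[0.01,0.01,0.01,0]}'
```

```text
time_s: 17.38
tool_pos: [0.5179, 0.1496, 0.0731]
tool_rot: [6.3, 88.4, -156.0]
force: [-0.5, -0.1, 0.5]
grip_width: 0.0194
```

```bash
python3 -m pendant '{"xyz":[[-0.005,-0.0015,-0.007],[-0.005,-0.0015,-0.007],[0,0,0]],"turn":[0,0,0]}'
python3 - <<'E'
from h import *
im=read_camera("scene");print(readout.get_obs()["tool_pos"],readout.get_obs()["force"])
cv2.imwrite("pics/s10.png",cv2.resize(im[70:270,230:430,::-1],None,fx=3,fy=3))
find("scene","roller");find("scene","roller_gear_end")
E
```

```text
time_s: 17.75
tool_pos: [0.5073, 0.1466, 0.0592]
tool_rot: [5.0, 88.4, -157.2]
force: [-1.5, -0.3, 1.6]
grip_width: 0.0192
[0.50756556 0.14668917 0.05949654] [-0.48404849 -0.12237278  0.69148172]
scene roller 0.68 [0.753 0.255 0.003] [411. 222.]
scene roller 0.64 [0.607 0.175 0.008] [358. 213.]
```

View pics/s10.png

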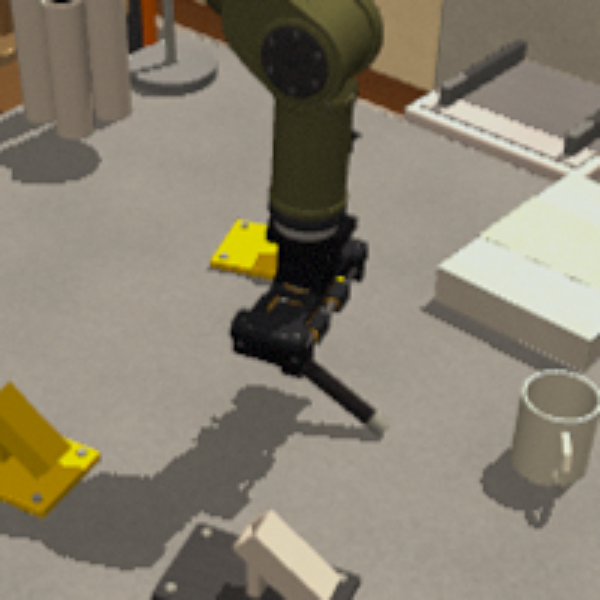

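The steel end is on the bench at crop (377,428) and the roller is pivoting. Continuing the pivot.

```bash
python3 -m pendant '{"xyz":[[-0.004,-0.0012,-0.007],[-0.004,-0.0012,-0.007],[-0.003,-0.001,-0.007],[-0.003,-0.001,-0.007],[-0.002,-0.0005,-0.007],[0,0,0]],"turn":[0,0,0,0,0,0]}'
python3 - <<'E'
from h import *
im=read_camera("scene");print(readout.get_obs()["tool_pos"],readout.get_obs()["force"])
cv2.imwrite("pics/s11.png",cv2.resize(im[70:270,230:430,::-1],None,fx=3,fy=3))
find("scene","roller");find("scene","roller_gear_end")
E
```

```text
time_s: 18.65
tool_pos: [0.4906, 0.1414, 0.0218]
tool_rot: [5.9, 88.4, -156.3]
force: [-0.4, -0.6, 0.5]
grip_width: 0.0192
[0.49069469 0.14141586 0.02210133] [-0.9842293   0.23720908  0.29481615]
scene roller 0.66 [0.604 0.175 0.01 ] [358. 212.]
scene roller_gear_end 0.47 [0.489 0.14  0.036] [323. 196.]
```

View pics/s11.png

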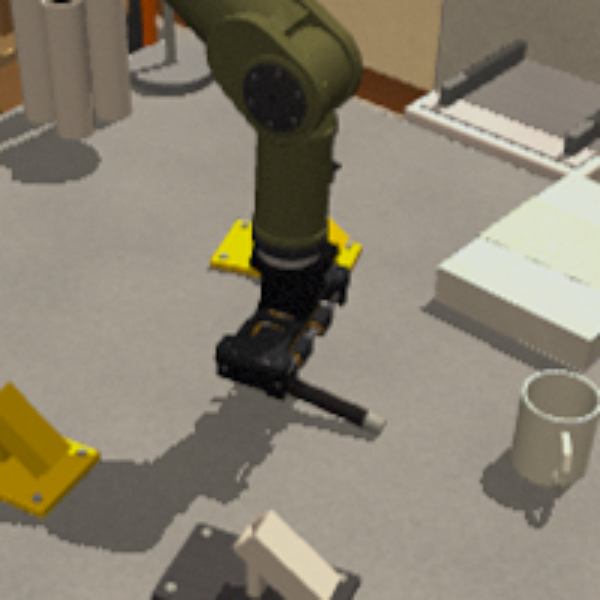

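```bash
python3 -m pendant '{"xyz":[[-0.001,0,-0.007],[0,0,-0.006],[0,0,-0.004],[0,0,0]],"turn":[0,0,0,0]}'
python3 - <<'E'
from h import *
im=read_camera("scene");print(readout.get_obs()["tool_pos"],readout.get_obs()["force"])
cv2.imwrite("pics/s12.png",cv2.resize(im[120:250,270:400,::-1],None,fx=4.5,fy=4.5))
find("scene","roller");find("scene","roller_gear_end")
E
```

```text
time_s: 19.3
tool_pos: [0.49, 0.1415, 0.0045]
tool_rot: [5.6, 88.4, -156.6]
force: [-0.0, -0.5, -0.2]
grip_width: 0.0191
[0.48998948 0.14150513 0.00460594] [-1.76644912  0.1624019  -0.09684794]
scene roller 0.58 [0.604 0.177 0.011] [358. 212.]
scene roller_gear_end 0.5 [ 0.606  0.557 -0.   ] [420. 163.]
```

View pics/s12.png

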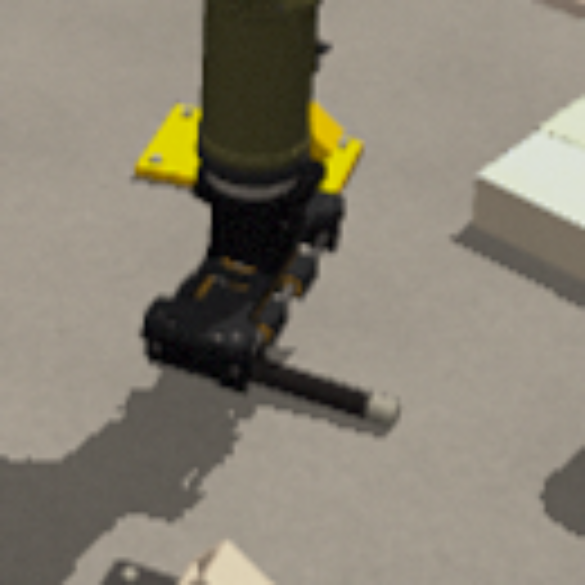

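```bash
python3 -m pendant '{"xyz":[[0,0,-0.003],[0,0,0],[0,0,0]],"turn":[0,0,0]}'; python3 -m pendant '{"xyz":[[0,0,0],[0,0,0.01],[0,0,0.025],[0,0,0.03],[0,0,0.03],[0,0,0.03],[0,0,0]],"turn":[0,0,0,0,0,0,0]}' - 60
python3 - <<'E'
from h import *
im=read_camera("scene");print(readout.get_obs()["tool_pos"],readout.get_obs()["force"])
cv2.imwrite("pics/s13.png",cv2.resize(im[100:230,270:400,::-1],None,fx=4.5,fy=4.5))
find("scene","roller");find("scene","roller_gear_end")
E
```

```text
time_s: 19.82
tool_pos: [0.4902, 0.1416, 0.002]
tool_rot: [5.0, 88.5, -157.2]
force: [-1.2, -0.5, -0.8]
grip_width: 0.0191
time_s: 20.7
tool_pos: [0.4892, 0.1409, 0.132]
tool_rot: [5.8, 88.5, -156.5]
force: [1.7, 0.3, -3.2]
grip_width: 0.0189
[0.48796248 0.14052765 0.13040609] [-0.99652445 -0.41453737 -2.33795686]
scene roller 0.81 [0.604 0.172 0.137] [360. 182.]
```

View pics/s13.png

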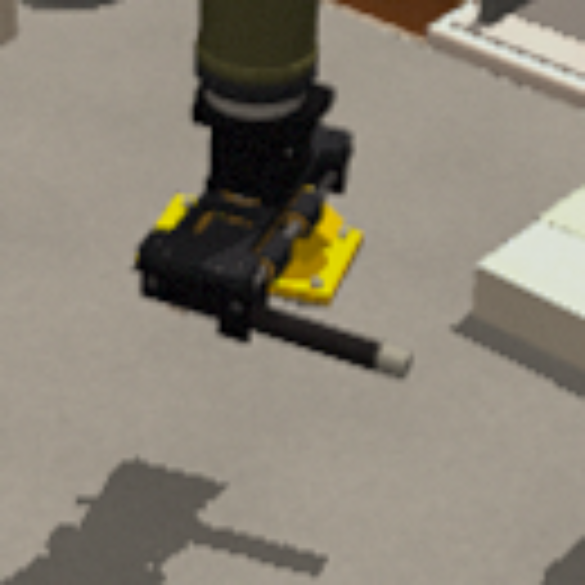

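The roller lifted nearly level, at about 3°: the low end at crop (395,358) is at z≈0.137 and the grip at about 0.144. Raising further.

```bash
python3 -m pendant '{"xyz":[[0,0,0.02],[0,0,0.03],[0,0,0.03],[0,0,0.03],[0,0,0.02],[0,0,0],[0,0,0],[0,0,0],[0,0,0],[0,0,0]],"turn":[0,0,0,0,0,0,0,0,0,0]}'
python3 - <<'E'
from h import *
im=read_camera("scene");o=readout.get_obs();print(o["tool_pos"],o["tool_rot"],o["force"],o["joint_velocities"].round(2))
cv2.imwrite("pics/s14.png",im[:,:,::-1])
for n in("roller","roller_gear_end","toner_bottle","mug","staple_carton","screwdriver","paper_ream"):find("scene",n,k=2)
t=read_camera("top");cv2.imwrite("pics/t14.png",t[:,:,::-1])
for n in("roller","roller_gear_end","roller_grip","toner_bottle","mug"):find("top",n,k=2)
E
```

```text
time_s: 22.1
tool_pos: [0.4778, 0.137, 0.2457]
tool_rot: [9.5, 86.4, -152.8]
force: [-0.1, 0.3, -1.3]
grip_width: 0.0188
[0.47778702 0.13701936 0.24574111] [   9.44961178   86.35285648 -152.83637209] [-0.24242965 -0.32299733 -2.08495407] [ 0.07 -0.19 -0.03 -0.28  0.07 -0.02 -0.01]
scene roller 0.72 [0.589 0.17  0.248] [358. 149.]
scene roller_gear_end 0.53 [0.415 0.112 0.264] [299. 130.]
scene roller_gear_end 0.53 [ 0.606 -0.434  0.001] [202. 345.]
scene toner_bottle 0.64 [ 0.433 -0.292 -0.002] [206. 272.]
scene mug 0.97 [0.753 0.254 0.002] [410. 223.]
scene mug 0.36 [ 0.644 -0.083  0.085] [313. 247.]
scene staple_carton 0.93 [ 0.75  -0.305  0.004] [284. 343.]
scene staple_carton 0.45 [0.596 0.173 0.245] [360. 150.]
scene screwdriver 0.78 [ 0.607 -0.435  0.004] [201. 344.]
scene screwdriver 0.7 [0.605 0.558 0.   ] [420. 163.]
scene paper_ream 0.69 [0.607 0.556 0.   ] [420. 163.]
top toner_bottle 0.57 [ 0.432 -0.295  0.006] [424. 234.]
top mug 0.72 [ 0.756  0.258 -0.003] [258. 138.]
```

View pics/s14.png

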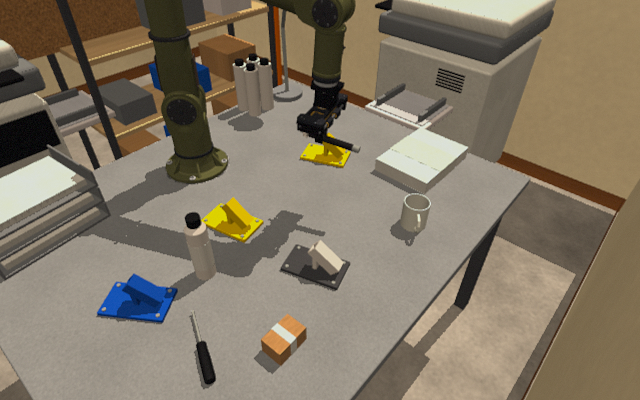

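View pics/t14.png

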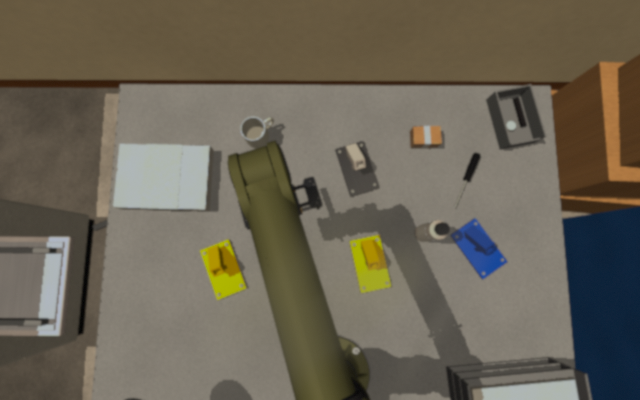

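Run:
```python
from h import *
from scipy.spatial.transform import Rotation as R
a=R.from_euler("xyz",[5.8,88.5,-156.5],degrees=True);o=readout.get_obs();b=R.from_euler("xyz",o["tool_rot"],degrees=True)
print(o["qpos"].round(1),o["tool_pos"],b.as_matrix().round(3))
h=np.array([-.953,-.302,0]);th=np.radians(3.4);u=h*np.cos(th)+np.array([0,0,np.sin(th)])
v=(b*a.inv()).apply(u);print("pred elev",np.degrees(np.arcsin(v[2])))
L=[];G=[]
for i in range(4):
    read_camera("scene")
    for n,S in(("roller",L),("roller_gear_end",G)):
        for d in pinpoint("scene",n):
            P=w("scene",d["at"])
            if P[2]>.2 and np.linalg.norm(P[:2]-[.478,.137])<.16: S.append(P);break
print(np.round(L,3),np.round(G,3))
l,g=np.mean(L,0),np.mean(G,0);print(np.degrees(np.arcsin((g-l)[2]/np.linalg.norm(g-l))))
im=read_camera("scene");cv2.imwrite("pics/s15.png",cv2.resize(im[90:170,280:380,::-1],None,fx=7,fy=7,interpolation=cv2.INTER_CUBIC))
for e in(2,5,8):
    t=np.radians(e);u=h*np.cos(t)+np.array([0,0,np.sin(t)]);g0=np.array(o["tool_pos"])+[0,0,.014]
    print(e,(px("scene",[g0-u*.12,g0-u*.1,g0-u*.02,g0+u*.065])-[280,90])*7)
```

```text
[-4.820e+01  1.300e+00  2.950e+01  1.005e+02 -1.000e-01  8.200e+01
 -9.100e+01] [0.47804842 0.13709111 0.24623076] [[-0.056  0.305 -0.951]
 [-0.029 -0.952 -0.303]
 [-0.998  0.01   0.062]]
pred elev 5.451029632892388
[[0.596 0.173 0.247]
 [0.593 0.172 0.247]
 [0.592 0.171 0.246]] [[0.419 0.115 0.265]
 [0.417 0.111 0.267]
 [0.418 0.112 0.266]
 [0.417 0.112 0.264]]
5.762277914557932
2 [[558.4578717  394.7590508 ]
 [512.09556039 381.96986361]
 [330.82838639 331.96675216]
 [145.26358653 280.7781273 ]]
5 [[556.47162    407.56013618]
 [510.58199221 392.63204137]
 [330.63435932 334.09429647]
 [145.54373385 273.88351381]]
8 [[553.74437707 420.02525581]
 [508.45276237 403.02855181]
 [330.31926204 336.17992212]
 [146.20720416 267.08770333]]
```

View pics/s15.png

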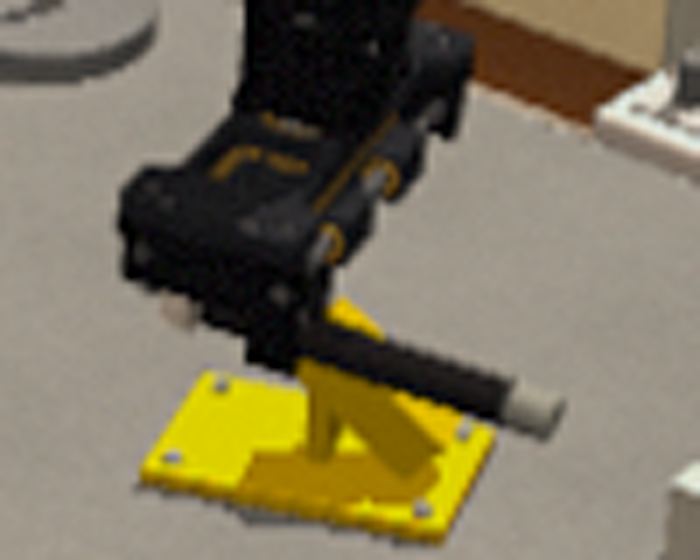

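Measured inclination is about 5.5° (network points give 5.0–5.8°, picture slope about 5.3°), so within 8°. The lower end is at z≈0.247 less the 10 mm radius. I'll hold a bit and check for droop.

```bash
python3 -m pendant '{"xyz":[[0,0,0],[0,0,0],[0,0,0],[0,0,0],[0,0,0],[0,0,0]],"turn":[0,0,0,0,0,0]}'
python3 - <<'E'
from h import *
L=[];G=[]
for i in range(5):
    read_camera("scene")
    for n,S in(("roller",L),("roller_gear_end",G)):
        for d in pinpoint("scene",n):
            P=w("scene",d["at"])
            if P[2]>.2 and np.linalg.norm(P[:2]-[.478,.137])<.16: S.append(P);break
l,g=np.mean(L,0),np.mean(G,0);print(len(L),len(G),l,g,np.degrees(np.arcsin((g-l)[2]/np.linalg.norm(g-l))))
o=readout.get_obs();print(o["time_s"],o["tool_rot"],o["tool_pos"])
E
```

```text
time_s: 24.2
tool_pos: [0.478, 0.1371, 0.2462]
tool_rot: [9.4, 86.4, -152.9]
force: [-0.8, 0.4, -2.5]
grip_width: 0.0184
5 5 [0.59217423 0.17280324 0.24567895] [0.4172806  0.11428973 0.26687734] 6.557073033735894
24.95 [   9.42662801   86.40284404 -152.86040005] [0.47803754 0.13707806 0.24620052]
```

The latest estimate, 6.6°, is higher than before. I'll check whether that is real slip or noise by comparing images.

Run:
```python
from h import *
im=read_camera("scene");b=im[90:170,280:380,::-1];cv2.imwrite("pics/s16.png",cv2.resize(b,None,fx=7,fy=7,interpolation=cv2.INTER_CUBIC))
a=cv2.resize(cv2.imread("pics/s15.png"),(100,80),interpolation=cv2.INTER_AREA)
A=cv2.imread("pics/s14.png")[90:170,280:380]
for X in(A,a):
    for s in((slice(48,66),slice(64,84)),(slice(5,40),slice(15,60))):
        print(cv2.phaseCorrelate(np.float32(cv2.cvtColor(np.ascontiguousarray(X[s]),6)),np.float32(cv2.cvtColor(np.ascontiguousarray(b[s]),6))), np.abs(X[s].astype(int)-b[s]).max())
```

```text
((0.06012786504977896, 0.1371475624517391), 0.9893285188410017) 35
((0.5884071451099189, -0.07115650596908196), 1.0452327221999933) 48
((-0.0032441182022040493, 0.11629235293556306), 0.957893971602122) 16
((0.4987645416060573, 0.06486633239803652), 1.0187487437401288) 18
```

The slip is only about 0.2° over 2 s, but the margin to 8° is thin and there is plenty of time. I'll re-level it on the same clear spot and lift less high.

```bash
python3 -m pendant '{"xyz":[[0.006,0.002,-0.02],[0.006,0.002,-0.035],[0.003,0.001,-0.04],[0,0,-0.04],[0,0,-0.035],[0,0,-0.025],[0,0,-0.015],[0,0,0],[0,0,0]],"turn":[0,0,0,0,0,0,0,0,0]}'
```

```text
time_s: 26.12
tool_pos: [0.4954, 0.1437, 0.0326]
tool_rot: [9.4, 86.8, -152.8]
force: [-0.2, -0.4, -2.2]
grip_width: 0.0184
```

```bash
python3 -m pendant '{"xyz":[[0,0,-0.012],[0,0,-0.008],[0,0,-0.004],[0,0,-0.004],[0,0,-0.003],[0,0,0]],"turn":[0,0,0,0,0,0]}' - 25
```

```text
time_s: 26.88
tool_pos: [0.4971, 0.1445, 0.0019]
tool_rot: [8.8, 87.0, -153.4]
force: [-1.2, -0.8, 1.2]
grip_width: 0.0191
```

```bash
python3 -m pendant '{"xyz":[[0,0,0],[0,0,-0.001],[0,0,0],[0,0,0]],"turn":[0,0,0,0]}' - 60; python3 -m pendant '{"xyz":[[0,0,0.01],[0.002,0,0.025],[0.008,0.002,0.035],[0.008,0.002,0.035],[0.008,0.002,0.035],[0.008,0.002,0.03],[0.005,0,0.025],[0,0,0.01],[0,0,0],[0,0,0]],"turn":[0,0,0,0,0,0,0,0,0,0]}'
cat > m.py <<'E'
from h import *
def run():
    L=[];G=[];o=readout.get_obs();t=o["tool_pos"]
    for i in range(5):
        im=read_camera("scene")
        for n,S in(("roller",L),("roller_gear_end",G)):
            for d in pinpoint("scene",n):
                P=w("scene",d["at"])
                if abs(P[2]-t[2])<.06 and np.linalg.norm(P[:2]-t[:2])<.16: S.append(P);break
    l,g=np.mean(L,0),np.mean(G,0);print(len(L),len(G),l,g,np.degrees(np.arcsin((g-l)[2]/np.linalg.norm(g-l))))
    h=np.array([-.953,-.302,0]);g0=t+[0,0,.0145];c=px("scene",g0)[0].astype(int);x,y=c[0]-40,c[1]-50
    cv2.imwrite("pics/m.png",cv2.resize(im[y:y+80,x:x+100,::-1],None,fx=7,fy=7,interpolation=cv2.INTER_CUBIC))
    for e in(0,2,4,6,8):
        u=h*np.cos(np.radians(e))+np.array([0,0,np.sin(np.radians(e))])
        q=(px("scene",[g0-u*.1,g0-u*.03])-[x,y])*7;print(e,q.round(0).tolist(),(q[0]-q[1])[1]/(q[0]-q[1])[0])
    print(o["tool_rot"],t)
E
python3 -c "import m;m.run()"; cp pics/m.png pics/s17.png
```

```text
time_s: 27.38
tool_pos: [0.4973, 0.1445, 0.0016]
tool_rot: [8.5, 87.1, -153.7]
force: [-1.6, 0.0, 0.3]
grip_width: 0.0182
time_s: 28.62
tool_pos: [0.5348, 0.1514, 0.2134]
tool_rot: [9.3, 86.9, -152.9]
force: [-0.5, 0.7, -2.0]
grip_width: 0.0183
5 5 [0.64975795 0.18680357 0.21946087] [0.47245375 0.12775035 0.23086797] 3.4929850389454487
0 [[514.0, 409.0], [353.0, 369.0]] 0.2508503152615795
2 [[513.0, 416.0], [352.0, 371.0]] 0.28267011816492404
4 [[512.0, 423.0], [352.0, 373.0]] 0.31465953387395423
6 [[511.0, 430.0], [352.0, 375.0]] 0.3468986649419771
8 [[509.0, 437.0], [351.0, 377.0]] 0.37947010008662024
[   9.33402053   86.93231495 -152.91122094] [0.53475452 0.15141023 0.21338369]
```

View pics/s17.png

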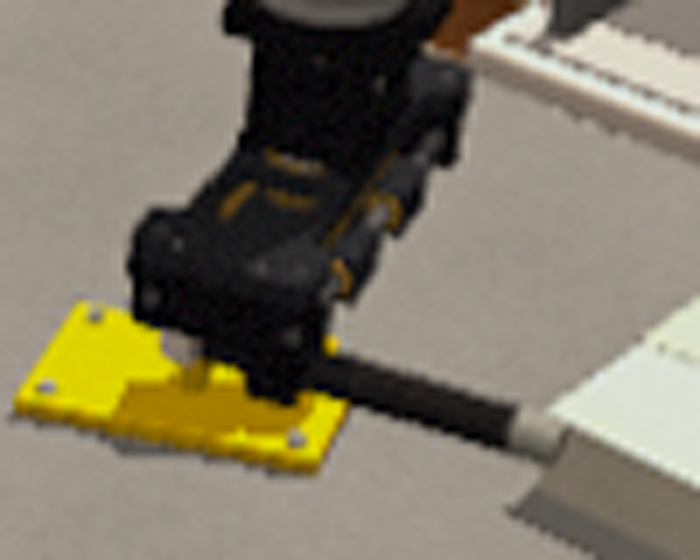

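It is now about 3.5–4.4° from level (steel end at crop (535,433)), and its lowest part is at about 0.21 m. One last still check of the bottle, then hand in.

```bash
python3 -m pendant '{"xyz":[[0,0,0],[0,0,0],[0,0,0]],"turn":[0,0,0]}'
python3 - <<'E'
from h import *
import m; m.run()
for n in("toner_bottle","mug","staple_carton","screwdriver","paper_ream"):find("scene",n,k=1)
o=readout.get_obs();print(o["joint_velocities"].round(2),o["force"],o["grip_width"])
print(sign_off())
E
```

```text
time_s: 29.75
tool_pos: [0.5356, 0.1516, 0.2146]
tool_rot: [9.6, 87.0, -152.7]
force: [0.4, 0.0, -2.4]
grip_width: 0.0186
5 4 [0.65188329 0.18769901 0.22039315] [0.47317477 0.12859585 0.23138604] 3.3423824046510147
0 [[509.0, 408.0], [348.0, 367.0]] 0.25060254007469723
2 [[509.0, 415.0], [348.0, 369.0]] 0.28243454473597845
4 [[507.0, 422.0], [347.0, 371.0]] 0.3144372699519296
6 [[506.0, 428.0], [347.0, 373.0]] 0.3466908722291032
8 [[504.0, 435.0], [347.0, 375.0]] 0.37927800619119884
[   9.55256608   87.04752868 -152.69453903] [0.53560909 0.1516022  0.21455751]
scene toner_bottle 0.63 [ 0.434 -0.292  0.001] [206. 272.]
scene mug 0.58 [0.753 0.256 0.001] [411. 223.]
scene staple_carton 0.83 [ 0.749 -0.31   0.003] [282. 345.]
scene screwdriver 0.77 [ 0.606 -0.436  0.003] [201. 345.]
scene paper_ream 0.7 [0.608 0.556 0.003] [421. 163.]
[ 0.05  0.02 -0.01 -0.06 -0.01  0.09 -0.02] [-0.45931179 -0.35742071 -2.85396375] 0.018462560799275423
the job is handed in; nothing more can be done
None
```

I handed the job in at about 30 s of the 54 s allowed, and no verdict was reported. The roller is held still in the gripper, close to level and more than 20 cm above the bench.

- **Bottle:** I lifted it by the cap and set it down upright at about (0.434, −0.292), 0.30 m from the middle of the stand.
- **Roller:** I drew it out along the bore. Because the moves can only yaw the gripper, I levelled the roller by laying it on clear bench while it pivoted in the pads, then gripped it at 60 N and lifted it.
- **Failed check:** after the first lift it measured 5.0–6.6° from level and was slipping slightly, so I laid it down and lifted it again, less high.
- **Last checks:** the roller is about 3.3° from level by the network points; a picture taken shortly before gave about 4.4°, and the limit is 8°. Its end centres are at 0.220 m and 0.231 m, so its lowest part is at about 0.21 m.
- **Other things:** the mug, staple carton, screwdriver and ream measured within about 1 cm of where they started, which is about the measuring error. The gripper itself ended about 3° off vertical.

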